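Pin a plaster bat to the spray turntable with a tapered drift pin

TASK

The plaster bat on the braked spray turntable sits twisted, so its two pin holes are out of line with the holes in the wheel head below. Take the tapered drift pin from the wooden block and press it down through either pair of holes until the bat is pulled round into line and the pin's collar sits flat and fully home on the bat; then, leaving it in, fit the short plain pin fully home in the other pair of holes. Press steadily and no harder than needed, because plaster chips, let go of both pins, and leave the other things on the bench alone.

Things in the scene. Friction and masses are not known exactly. Their poses are not given: they have to be found in the camera images.
- turntable: the spray turntable: a spindle in a grey cast foot (164 mm across), carrying the wheel head and the bat. Origin: on its upright axis, level with the wheel head's top face, 100 to 124 mm above the bench (adjustable). Its own yaw says nothing about where the holes are. It is clamped and braked: it and its wheel head do not move.
- bat: white plaster bat: round slab 210 mm across, 18 mm thick, 18 mm holes on its y axis at +80 and -80 mm. Origin: centre of its underside; z up. It lies on a fixed aluminium wheel head, 230 mm across, 12 mm thick, with the same two 18 mm holes (0.5 mm chamfer), and only turns about the centre, stiffly (0.6 N m of friction, 7.5 N at a hole; stays where left). Height setting varies: bat top 118 to 142 mm up.
- bat_hole_a (a point): centre of the mouth of the through hole (18 mm, 1.5 mm chamfer, brass bush 31 mm across) in the bat's top face, at y = +80 mm. The wheel head's hole 18 mm lower starts 8 to 9.6 mm to one side, along the circle round the bat's centre; which side and how far is not measured: see it through the hole or feel for it. Over 60 mm free below the wheel head.
- bat_hole_b (a point): the same for the opposite hole, at y = -80 mm; both pairs are out by the same angle the same way round
- drift: tapered drift pin, steel, upright in the block, 114 mm long, about 0.2 kg. Origin: on its axis at the collar's underside; z up. Below the collar: 30 mm of straight 16.6 mm shank, then a taper to a 5 mm round nose 70 mm below the collar. Collar 30 mm across, 4 mm thick. Handle above it 18 mm round, 40 mm tall: the taller and slimmer of the two pins.
- drift_grip (a point): centre of the drift pin's handle, 24 mm above the underside of its collar
- plain_pin: plain drive pin, steel, upright in the block, 64 mm long, about 0.16 kg. Origin: on its axis at the collar's underside; z up. Below the collar: 36 mm of straight 14.6 mm shank, its last 3 mm chamfered to 11 mm. Collar 30 mm across, 4 mm thick. Handle above it 24 mm round, 24 mm tall: the shorter and thicker of the two pins.
- plain_pin_grip (a point): centre of the plain pin's handle, 16 mm above the underside of its collar
- pin_block: wooden block, 140 x 64 x 80 mm, fixed to the bench; two 21 mm holes 74 mm deep in its top at x = +35 and -35 mm hold the pins upright, collars on its top. Origin: centre of its underside.
- cup: bisque cup 64 mm across, 79 mm tall, behind the turntable; bystander. Origin: centre of its underside.
- bowl: bisque bowl 130 mm across, 63 mm tall, at the back left of the turntable; bystander. Origin: centre of its underside.
- spray_gun: metal spray gun lying on its side, 154 x 164 x 34 mm, at the front right; bystander. Origin: under its middle.

How it is judged:
On the way, in this order (a step that is already met when the one before it is completed fails the run):
1. the drift pin is fully home through one pair of holes, which pulls the bat into line (((horizontal distance between drift and bat_hole_a below 0.0025 m and z of drift in the frame of bat between 0.016 and 0.0198 m and angle between drift's own z axis and vertical below 0.07 rad) or (horizontal distance between drift and bat_hole_b below 0.0025 m and z of drift in the frame of bat between 0.016 and 0.0198 m and angle between drift's own z axis and vertical below 0.07 rad))), for 0.2 s.
2. the plain pin is fully home in the other pair, the drift pin still home ((((horizontal distance between drift and bat_hole_a below 0.0025 m and z of drift in the frame of bat between 0.016 and 0.0198 m and angle between drift's own z axis and vertical below 0.07 rad) and (horizontal distance between plain_pin and bat_hole_b below 0.0025 m and z of plain_pin in the frame of bat between 0.016 and 0.0198 m and angle between plain_pin's own z axis and vertical below 0.07 rad)) or ((horizontal distance between drift and bat_hole_b below 0.0025 m and z of drift in the frame of bat between 0.016 and 0.0198 m and angle between drift's own z axis and vertical below 0.07 rad) and (horizontal distance between plain_pin and bat_hole_a below 0.0025 m and z of plain_pin in the frame of bat between 0.016 and 0.0198 m and angle between plain_pin's own z axis and vertical below 0.07 rad)))), for 0.2 s.
At the end, for the whole second after the job is handed in: Drift pin through one pair of holes and plain pin through the other: each within 2.5 mm of the centre of its hole in the bat, upright within 0.07 rad, collar down on the bat within 1.8 mm; both pins released and at rest ((((horizontal distance between drift and bat_hole_a below 0.0025 m and z of drift in the frame of bat between 0.016 and 0.0198 m and angle between drift's own z axis and vertical below 0.07 rad) and (horizontal distance between plain_pin and bat_hole_b below 0.0025 m and z of plain_pin in the frame of bat between 0.016 and 0.0198 m and angle between plain_pin's own z axis and vertical below 0.07 rad)) or ((horizontal distance between drift and bat_hole_b below 0.0025 m and z of drift in the frame of bat between 0.016 and 0.0198 m and angle between drift's own z axis and vertical below 0.07 rad) and (horizontal distance between plain_pin and bat_hole_a below 0.0025 m and z of plain_pin in the frame of bat between 0.016 and 0.0198 m and angle between plain_pin's own z axis and vertical below 0.07 rad))) and linear speed of each of drift, plain_pin below 0.02 m/s); the robot touches nothing.
It fails at once if a pin is pressed on the turntable (its bat or wheel head) with more than 40 N (contact force between any of drift, plain_pin and turntable above 40 N).
It fails at once if the gripper presses on the bat with more than 25 N (contact force between any of the fingers, the arm and bat above 25 N).
It fails at once if a bystander (cup, bowl, spray gun) is moved more than 15 mm (distance of any of cup, bowl, spray_gun from where it was at the start of the episode above 0.015 m).
It also fails if it takes over 67 s, if anything falls off the work surface, if the arm or the gripper's body presses on something with over 40 N, if the wrist force passes 120 N, or if a joint passes its speed limit or range.

ROBOT

A 7-joint arm with a two-finger parallel gripper is mounted at the origin on a cart in front of the work surface, level with it; the furniture and walls round the work are solid. World frame = base frame: x ahead of the robot, y to its left, z up, the work surface at z = 0. Lengths are in m, angles in rad, forces in N, time in s.
With the tool pointing down it reaches from about 0.4 to 0.925 m from the base axis. Payload 5.6 kg.
Tool frame: the origin (TCP) lies at the very end of the fingers, on their centre line; the grasp point (between the pads) lies 19 mm behind it; z points along the fingers, x is the direction in which the jaws open and shut, and the axes are right-handed (so a half turn about z gives the same grasp; the last joint's range is limited). The gripper opens to 85 mm and grips with 20 to 120 N. Pads are 22 mm wide; open, the fingers measure 114 mm over their backs; the gripper's body (76 mm by 85 mm) begins 54 mm behind the grasp point. The pads swing forward as they close: fully open they stand 13 mm farther back than shut.
Start: joints at [-1.261, 0.468, -0.012, 1.603, 0.006, 1.071, -0.056], TCP at [0.225, 0.61, 0.208] pointing down, gripper open.
Joint ranges: [-2.53, 2.53], [-0.31, 2.02], [-1.57, 1.55], [0.28, 2.44], [-1.29, 4.43], [0.15, 1.84], [-2.92, 2.92]. Speed limits (rad/s): [2.57, 2.57, 3.14, 3.14, 3.14, 3.14, 3.14].

INTERFACE

Orientations are given as a 3x3 rotation matrix whose columns are the frame's x, y, z axes.
In Python, from bench import ctrl, eoat, solver, optics, job gives the robot as it stands. Calls block until the motion is done:
- ctrl.reach(position, orientation): joint-space move of the TCP to a pose.
- ctrl.servo_line(position, attitude=None, velocity=0.15, threshold=None): straight line of the TCP; attitude=None keeps the orientation; velocity is the mean speed in m/s. With threshold (N) it stops when the force on the tool has changed by that much, and returns True; else False.
- ctrl.move_j(angles): joint-space move.
- eoat.release() and eoat.close(squeeze=None): open the fingers fully, or close them until they stop; squeeze is the grip in N (None keeps the last).
- ctrl.dwell(seconds).
- solver.ik(position, orientation): joint angles nearest the present ones, or None.
- optics.read_camera(name): name is "scene" or "top" or "wrist"; returns the picture (420x560x3 uint8, red, green, blue); there is no depth.
- optics.camera_info(name): a dict with "fx", "fy", "cx", "cy" (pixels), "rvec" (rotation vector, rad) and "tvec" (3), from world to camera coordinates, as OpenCV has them; the wrist camera has in their place "T_tool_cam" (4x4, takes a point from camera to tool coordinates, whose origin is the TCP and whose axes are the tool frame's). Camera axes: x right, y down, z forward; pixel columns grow to the right and rows downward; lengths in m; the calibration is good to about 2 mm. The wrist camera is an equidistant fisheye: a pixel r from the principal point sees the ray r / f radians off the axis. A picture is of the moment at which its call begins: read the wrist's pose just before it. camera_info takes no time and is no camera call.
A pose or a line that the arm cannot do raises ctrl.MotionError and nothing moves.
- job.finish_job(): hands the job in, once; it reports no verdict.
Readings, each from a call of its own:
- ctrl.current_t(): time.
- ctrl.current_joint_positions(): joint angles.
- ctrl.current_joint_velocities(): joint speeds.
- ctrl.current_tau(): joint torques, N m.
- ctrl.current_position(): TCP position.
- ctrl.current_tool_rot(): TCP orientation.
- ctrl.current_contact_force(): force on the tool from outside, world axes, zero at the start.
- ctrl.current_ft_torque(): the same for the moment, N m.
- ctrl.current_grip_width(): opening from 0.0 (shut) to 1.0 (fully open).
Only numpy, scipy, OpenCV 4.12 (cv2) and the standard library are available. Lean on these libraries where they do the work, as an engineer would, in place of code of your own. Each camera call takes 0.05 s, during which the arm holds its last target.

## Working session

There is one attempt and no reset: what is moved stays moved. The work goes in short steps, each a Python script; the robot and the scene stay as the last script left them, time stands still between calls to the robot, and variables do not carry over. Pictures are saved under pics/ and viewed, and the job is handed in when it is done.

```bash
mkdir -p pics; ls
python3 - <<'E'
from bench import ctrl, eoat, solver, optics, job
import cv2
for n in ["scene","top","wrist"]:
    im=optics.read_camera(n); cv2.imwrite(f"pics/{n}0.png",im[:,:,::-1]); print(n,optics.camera_info(n))
print(ctrl.current_t(),ctrl.current_position(),ctrl.current_tool_rot())
E
```

```text
pics
scene {'fx': 423.3205989756593, 'fy': 423.3205989756593, 'cx': 274.393052916246, 'cy': 212.4088857139916, 'rvec': array([ 2.17085126, -1.22986958,  0.42893402]), 'tvec': array([-0.24936422,  0.44352012,  0.76483575])}
top {'fx': 474.16714959583067, 'fy': 474.16714959583067, 'cx': 279.6556145775223, 'cy': 208.298289038494, 'rvec': array([ 2.12216907, -2.18307731,  0.17512202]), 'tvec': array([0.02872948, 0.54695763, 1.33544717])}
wrist {'fx': 325.19226210127806, 'fy': 325.19226210127806, 'cx': 274.3056305793368, 'cy': 209.59965759047154, 'T_tool_cam': array([[ 9.99999800e-01, -4.50144343e-04,  4.44152214e-04,
         5.34657476e-05],
       [ 2.93220825e-04,  9.52347509e-01,  3.05014977e-01,
        -7.79944570e-02],
       [-5.60288021e-04, -3.05014786e-01,  9.52347450e-01,
        -1.66109230e-01],
       [ 0.00000000e+00,  0.00000000e+00,  0.00000000e+00,
         1.00000000e+00]])}
0.15 [0.2245242  0.60953572 0.20686763] [[ 3.45615365e-01  9.38376206e-01 -3.38900395e-04]
 [ 9.38375383e-01 -3.45615512e-01 -1.24838469e-03]
 [-1.28858373e-03  1.13445144e-04 -9.99999163e-01]]
```

View pics/scene0.png

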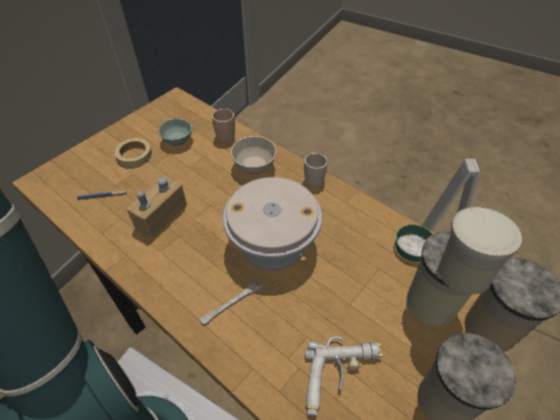

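View pics/top0.png

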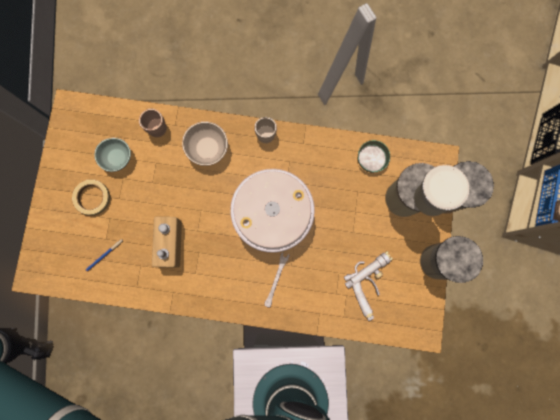

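View pics/wrist0.png

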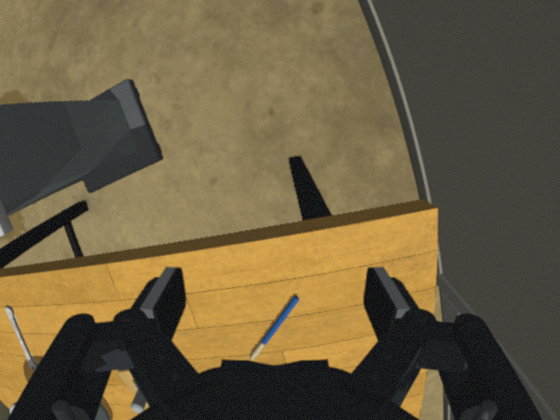

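Run:
```python
import cv2,numpy as np
t=cv2.imread("pics/top0.png");s=cv2.imread("pics/scene0.png")
f=lambda im,x,y,w,h,k:cv2.resize(im[y:y+h,x:x+w],None,fx=k,fy=k,interpolation=cv2.INTER_CUBIC)
a=f(t,140,200,60,80,5);b=f(t,225,165,96,90,4)
c=f(s,120,165,80,80,5);d=f(s,215,170,115,105,4)
def st(p,q):
    h=max(p.shape[0],q.shape[0]);o=np.zeros((h,p.shape[1]+q.shape[1]+4,3),np.uint8);o[:p.shape[0],:p.shape[1]]=p;o[:q.shape[0],p.shape[1]+4:]=q;return o
cv2.imwrite("pics/tc.png",st(a,b));cv2.imwrite("pics/sc.png",cv2.resize(st(c,d),None,fx=.9,fy=.9))
print(f"{st(c,d).shape}")
```

```text
(420, 864, 3)
```

View pics/tc.png

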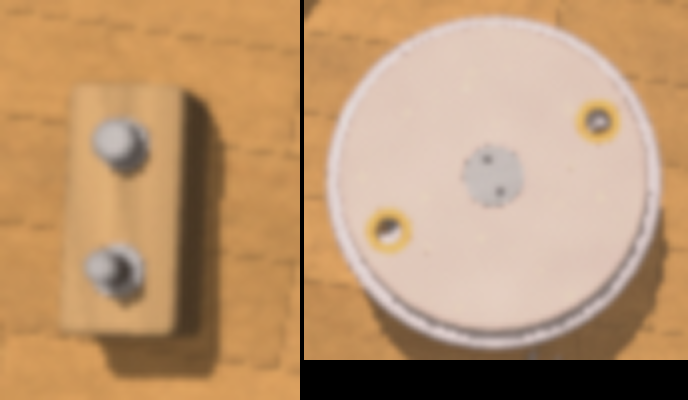

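View pics/sc.png

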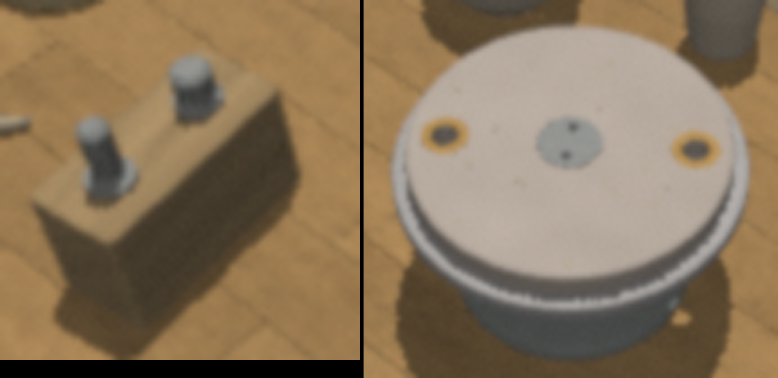

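```bash
cat > h.py <<'E'
import numpy as np, cv2
from scipy.optimize import least_squares
from bench import ctrl, eoat, solver, optics, job
def PK(n):
    c=optics.camera_info(n);R=cv2.Rodrigues(np.array(c['rvec']))[0]
    return c,R,np.array(c['tvec'])
def proj(n,X):
    c,R,t=PK(n);p=R@X+t;return np.array([c['fx']*p[0]/p[2]+c['cx'],c['fy']*p[1]/p[2]+c['cy']])
def tri(uv):
    f=lambda X:np.concatenate([proj(n,X)-np.array(u) for n,u in uv.items()])
    r=least_squares(f,[.6,.1,.12]);return r.x,r.fun
def plane(n,u,z):
    c,R,t=PK(n);d=R.T@np.array([(u[0]-c['cx'])/c['fx'],(u[1]-c['cy'])/c['fy'],1]);o=-R.T@t
    return o+d*(z-o[2])/d[2]
E
python3 - <<'E'
from h import *
T={'drift':(160.4,253.2),'plain':(163.6,228),'hR':(298.5,195.25),'hL':(246.25,222.75),'c':(272.25,209)}
S={'drift':(140.9,193.7),'plain':(162.2,180.6),'hR':(307.3,211.4),'hL':(237.6,207.2),'c':(272.3,209.7)}
for k in T:
    print(k,*[np.round(v,4) for v in tri({'top':T[k],'scene':S[k]})])
for k in ('hR','hL','c'): print(k,plane('top',T[k],.13))
print(plane('top',T['drift'],.122),plane('top',T['plain'],.107))
E
```

```text
drift [0.4228 0.338  0.1203] [ 0.0221 -0.0286 -0.0311  0.0069]
plain [0.4914 0.3334 0.107 ] [-0.1606  0.1922  0.2228 -0.0473]
hR [ 0.5681 -0.0369  0.1322] [-0.1271  0.0981  0.1319 -0.0213]
hL [0.497  0.1058 0.1336] [-0.0058  0.0056  0.0067 -0.0013]
c [0.5329 0.0349 0.1308] [ 0.0283 -0.0245 -0.0311  0.0054]
hR [ 0.56878084 -0.0374224   0.13      ]
hL [0.49742059 0.10601198 0.13      ]
c [0.53292954 0.03499567 0.13      ]
[0.4226578  0.33767488 0.122     ] [0.49195232 0.33297978 0.107     ]
```

```bash
cat >> h.py <<'E'
def Rt(x):
    x=np.array([x[0],x[1],0.])/np.hypot(x[0],x[1]);z=np.array([0,0,-1.]);return np.column_stack([x,np.cross(z,x),z])
def wproj(X,p,R):
    c=optics.camera_info('wrist');T=c['T_tool_cam'];q=np.linalg.inv(T)@np.append(R.T@(X-p),1);q=q[:3]
    th=np.arctan2(np.hypot(q[0],q[1]),q[2]);ph=np.arctan2(q[1],q[0])
    return np.array([c['cx']+c['fx']*th*np.cos(ph),c['cy']+c['fx']*th*np.sin(ph)])
def wplane(u,z,p,R):
    c=optics.camera_info('wrist');T=c['T_tool_cam'];d=np.array([(u[0]-c['cx'])/c['fx'],(u[1]-c['cy'])/c['fx']]);th=np.hypot(*d)
    v=np.append(d/th*np.sin(th),np.cos(th)) if th>0 else np.array([0,0,1.])
    o=p+R@T[:3,3];w=R@T[:3,:3]@v;return o+w*(z-o[2])/w[2]
def snap(name):
    p=np.array(ctrl.current_position());R=np.array(ctrl.current_tool_rot())
    im=optics.read_camera('wrist');cv2.imwrite(f'pics/{name}.png',im[:,:,::-1]);np.savez(f'pics/{name}.npz',p=p,R=R);return p,R
E
python3 - <<'E'
from h import *
t=np.array([.8995,.4475])
for s in (1,-1):
    R=Rt(s*t)
    for nm,p in (('c',[.533,.0349,.195]),('L',[.497,.106,.2]),('R',[.568,-.037,.2]),):
        q=solver.ik(p,R);print(s,nm,None if q is None else np.round(q,2))
for yaw in np.arange(0,360,30):
    q=solver.ik([.4228,.338,.12],Rt([np.cos(np.radians(yaw)),np.sin(np.radians(yaw))]));print(yaw,None if q is None else np.round(q,2))
E
```

```text
1 c [-0.56  0.3   0.52  1.93 -0.18  0.96  0.51]
1 L [-0.66  0.24  0.45  1.98 -0.13  0.95  0.31]
1 R [-0.47  0.37  0.6   1.84 -0.25  1.    0.7 ]
-1 c [-1.1   0.63  1.36  1.95 -0.69  1.14 -2.14]
-1 L [-1.29  0.55  1.37  2.01 -0.61  1.1  -2.33]
-1 R [-0.91  0.71  1.35  1.87 -0.74  1.21 -1.99]
0 [-0.98  0.4   0.31  1.96 -0.17  0.8  -0.59]
30 [-0.9   0.4   0.21  1.96 -0.11  0.8  -0.11]
60 [-0.82  0.4   0.1   1.95 -0.06  0.8   0.36]
90 [-0.74  0.4   0.    1.94 -0.    0.8   0.84]
120 [-0.66  0.4  -0.09  1.94  0.05  0.8   1.31]
150 [-0.57  0.41 -0.2   1.93  0.11  0.81  1.78]
180 [-0.49  0.42 -0.31  1.93  0.17  0.82  2.26]
210 [-0.4   0.44 -0.42  1.92  0.24  0.83  2.72]
240 [-1.65  0.83  1.35  2.   -0.92  1.13 -1.99]
270 [-1.23  0.44  0.62  1.98 -0.34  0.83 -1.99]
300 [-1.14  0.42  0.5   1.97 -0.28  0.81 -1.53]
330 [-1.06  0.41  0.4   1.97 -0.22  0.81 -1.06]
```

Run:
```python
from h import *
ctrl.reach([.533,.0349,.195],Rt([.8995,.4475]))
ctrl.dwell(.2)
p,R=snap('w1');print(ctrl.current_t(),p,R)
for X in ([.568,-.037,.132],[.497,.106,.132],[.533,.035,.132]): print(wproj(np.array(X),p,R))
```

```text
2.725 [0.53305374 0.03554255 0.19494445] [[ 8.94811164e-01  4.46444822e-01 -3.62511475e-05]
 [ 4.46444823e-01 -8.94811164e-01  2.82256903e-05]
 [-1.98367182e-05 -4.14407999e-05 -9.99999999e-01]]
[272.77417805 305.84792583]
[272.81925263 107.40917082]
[273.64640365 216.33565383]
```

View pics/w1.png

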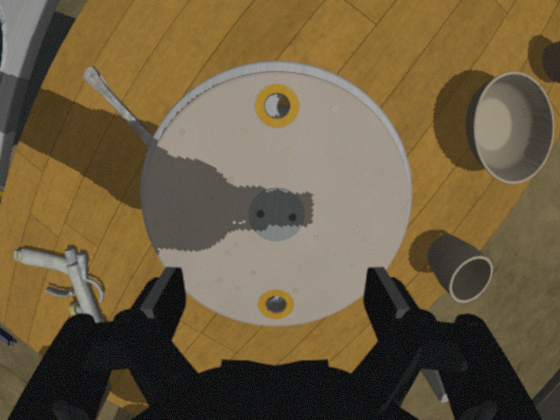

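Run:
```python
import cv2,numpy as np
t=cv2.imread("pics/w1.png")
f=lambda x,y,w,h,k:cv2.resize(t[y:y+h,x:x+w],None,fx=k,fy=k,interpolation=cv2.INTER_CUBIC)
cv2.imwrite("pics/w1z.png",np.hstack([f(250,80,55,55,7),f(250,277,55,55,7)]))
```

```text
(no output)
```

View pics/w1z.png

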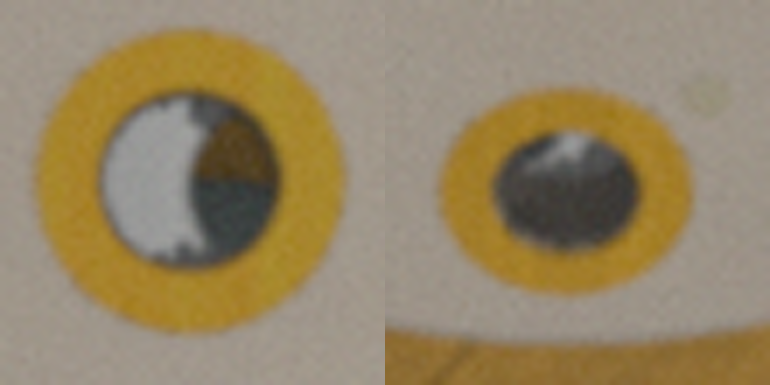

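Run:
```python
from h import *
d=np.load('pics/w1.npz');p,R=d['p'],d['R']
for z in (.129,.131,.133,.135):
    L=wplane((276.9,105.3),z,p,R);Rr=wplane((275.5,303.9),z,p,R);print(z,L[:2],Rr[:2],np.linalg.norm(L-Rr),(L+Rr)[:2]/2)
z=.132
bl=wplane((250+102/7-.43,80+180/7-.43),z,p,R);br=wplane((250+278/7-.43,80+180/7-.43),z,p,R)
wl=wplane((250+192/7-.43,80+180/7-.43),z-.018,p,R)
print(np.linalg.norm(br-bl),(wl-bl)@R[:,0]*1e3)
```

```text
0.129 [0.4988725  0.10863213] [ 0.57008159 -0.03599477] 0.16120693365020494 [0.53447705 0.03631868]
0.131 [0.49886812 0.1086051 ] [ 0.56946349 -0.03477532] 0.15981755955276672 [0.53416581 0.03691489]
0.133 [0.49886374 0.10857808] [ 0.56884539 -0.03355587] 0.15842818545532836 [0.53385456 0.03751111]
0.135 [0.49885936 0.10855106] [ 0.56822728 -0.03233641] 0.15703881135789008 [0.53354332 0.03810732]
0.01741809015096179 9.054047442974898
```

Run:
```python
from h import *
a=np.radians(80);Rg=Rt([np.cos(a),np.sin(a)])
ctrl.reach([.4235,.339,.175],Rg);ctrl.dwell(.2)
p,R=snap('w2');print(ctrl.current_t(),p)
for X in ([.4228,.338,.124],[.4228,.338,.084],[.4915,.333,.108],[.4228,.338,.08]): print(wproj(np.array(X),p,R))
```

```text
4.2083 [0.4245313  0.33770982 0.17513175]
[274.10861812 218.49051097]
[274.11249209 202.41374808]
[282.77565112 289.30914327]
[274.11283427 201.05418479]
```

View pics/w2.png

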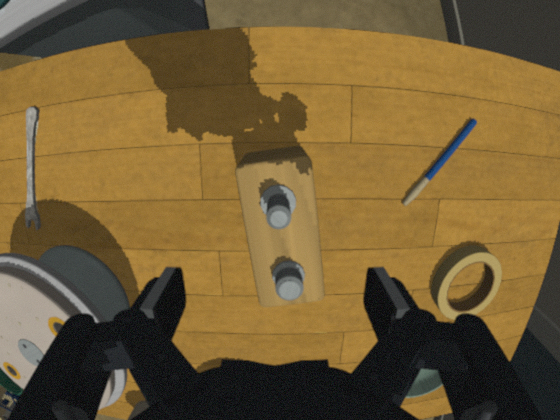

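Run:
```python
import cv2,numpy as np
from h import *
t=cv2.imread("pics/w2.png")
cv2.imwrite("pics/w2z.png",cv2.resize(t[170:310,235:335],None,fx=4,fy=4,interpolation=cv2.INTER_CUBIC))
print(ctrl.current_t(),ctrl.current_position(),ctrl.current_contact_force())
```

```text
4.2083 [0.42430784 0.33800169 0.17512034] [ 0.57888652 -0.02475948  0.21272576]
```

View pics/w2z.png

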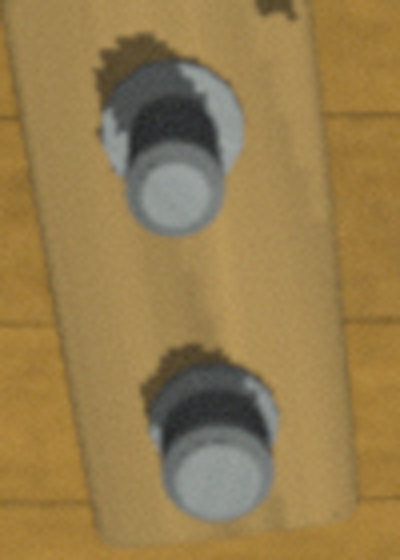

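Run:
```python
from h import *
P=np.mean([ctrl.current_position() for _ in range(200)],0);print(P,np.std([ctrl.current_position() for _ in range(200)],0))
R=np.mean([ctrl.current_tool_rot() for _ in range(100)],0);print(R)
print(wplane((278.1,218.1),.124,P,R),wplane((289.1,289.9),.108,P,R))
# collar of drift: bottom disc visible edges 100..245, 
print(wplane((235+172/4-.4,170+125/4-.4),.084,P,R))
```

```text
[0.42430784 0.33800169 0.17512034] [2.22044605e-15 9.43689571e-16 8.60422844e-16]
[[ 1.75951883e-01  9.84398715e-01  3.24223979e-04]
 [ 9.84398768e-01 -1.75951872e-01 -6.31978340e-05]
 [-5.16405036e-06  3.30285464e-04 -9.99999945e-01]]
[0.42277809 0.34112963 0.124     ] [0.49281358 0.33845404 0.108     ]
[0.42174862 0.34136804 0.084     ]
```

Run:
```python
from h import *
f=lambda:np.round(ctrl.current_contact_force(),2)
ctrl.servo_line([.4225,.3408,.13],velocity=.15)
r=ctrl.servo_line([.4225,.3408,.087],velocity=.12,threshold=8)
print(r,ctrl.current_position(),f())
snap('w3')
eoat.close(100)
print(ctrl.current_t(),ctrl.current_grip_width(),ctrl.current_position(),f(),np.round(ctrl.current_ft_torque(),2))
```

```text
False [0.42295259 0.34110573 0.08760456] [-0.11  0.36 -0.51]
5.8917 0.15579622492090944 [0.4226568  0.34106761 0.087579  ] [ 0.08 -0.92  5.22] [-0.18  0.31  0.04]
```

View pics/w3.png

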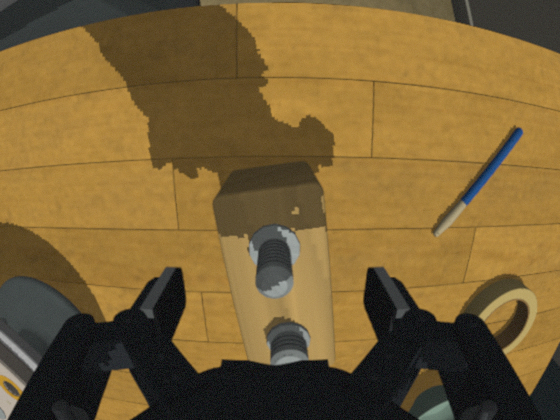

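Run:
```python
from h import *
f=lambda:np.round(ctrl.current_contact_force(),2)
ctrl.servo_line([.4225,.3408,.185],velocity=.2)
print(f(),ctrl.current_grip_width())
t=np.array([.8955,.445]);L=np.array([.4989,.1086])
P=np.append(L+.0045*t,.222)
ctrl.servo_line([.425,.33,.225],velocity=.2)
ctrl.reach(P,Rt(t));ctrl.dwell(.3)
p,R=snap('w4');print(ctrl.current_t(),p,P,f(),np.round(ctrl.current_ft_torque(),2))
print(wproj(P+[0,0,-.0776],p,R))
im=cv2.imread('pics/w4.png');cv2.imwrite('pics/w4z.png',cv2.resize(im[130:290,200:350],None,fx=4,fy=4,interpolation=cv2.INTER_CUBIC)[:600])
s=optics.read_camera('scene')[:,:,::-1];cv2.imwrite('pics/s4z.png',cv2.resize(s[100:270,180:340],None,fx=3.5,fy=3.5))
```

```text
[ 0.34  0.96 -1.72] 0.15665964748417133
8.1667 [0.50272962 0.11170392 0.22189594] [0.50292975 0.1106025  0.222     ] [ 0.33  0.07 -2.25] [-0.02  0.01  0.  ]
[273.65854458 211.0919599 ]
```

View pics/w4z.png

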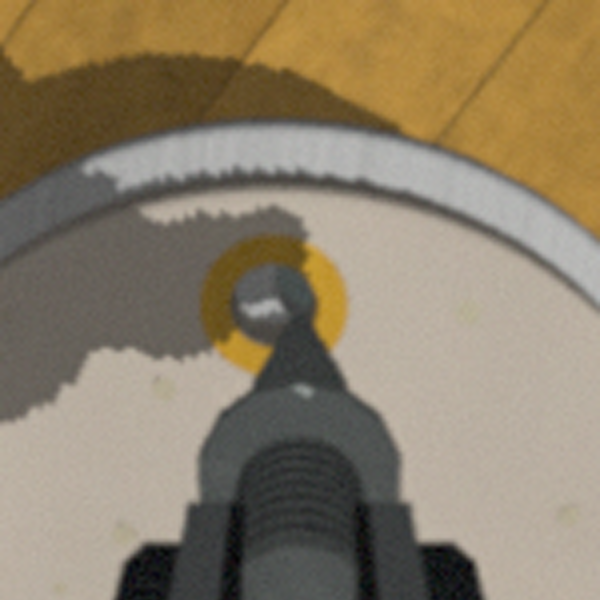

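View pics/s4z.png

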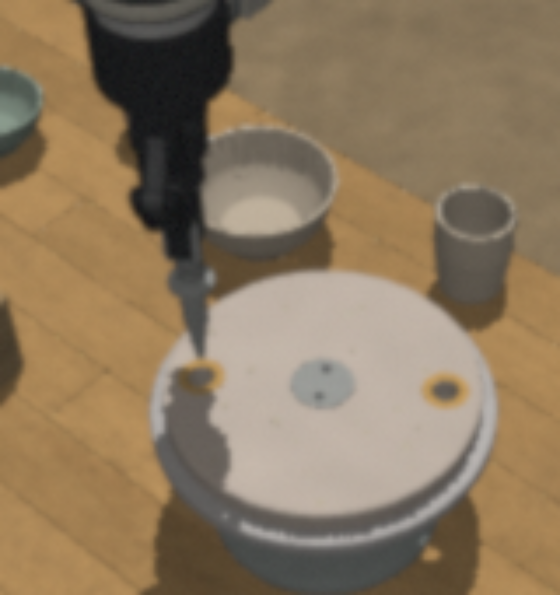

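Run:
```python
from h import *
p=np.array(ctrl.current_position());R=np.array(ctrl.current_tool_rot());print(p,ctrl.current_t());print(R)
p4=np.load('pics/w4.npz')['p']
for q in (p,p4):
  print(wplane((200+273/4-.4,130+303.5/4-.4),.132,q,R),'hole')
for z in (-.0776,):
  print(wproj(p+[0,0,-.0776],p,R),wproj(np.append(p[:2],.132),p,R))
im=cv2.imread('pics/w4.png')[170:235,240:305];im=np.clip(im.astype(float)*2,0,255).astype(np.uint8)
cv2.imwrite('pics/w4y.png',cv2.resize(im,None,fx=9,fy=9,interpolation=cv2.INTER_CUBIC))
```

```text
[0.50285586 0.11117185 0.22200764] 8.2167
[[ 8.94987210e-01  4.46091798e-01  4.14247026e-05]
 [ 4.46091794e-01 -8.94987210e-01  7.58193134e-05]
 [ 7.08969528e-05 -4.93780959e-05 -9.99999996e-01]]
[0.49841354 0.10864063 0.132     ] hole
[0.49827411 0.10920432 0.132     ] hole
[274.0390249  209.74059436] [274.04722304 205.14277977]
```

View pics/w4y.png

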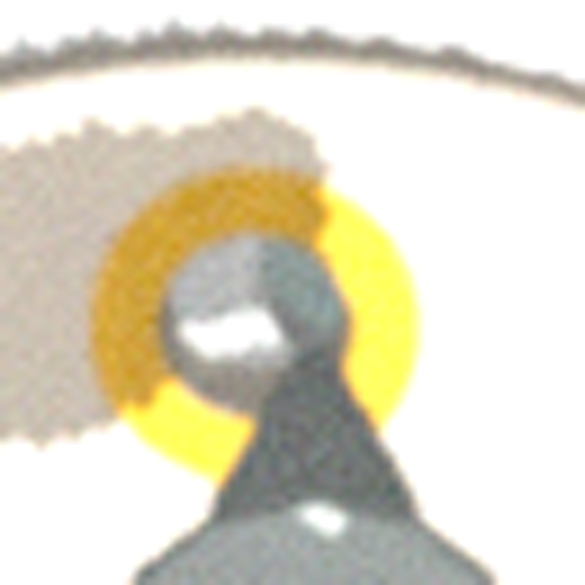

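```bash
cat > press.py <<'E'
from h import *
H=np.array([.4984,.1088]);t=np.array([.896,.444]);inw=np.array([.444,-.896]);w=9.2;ZT=.132
F0=np.array([.33,.07,-2.25])
def xp(s):
    return float(np.interp(s,[0,18,40,70],[4.3,4.0,w,w]))
def tgt(s,dx=0,dy=0):
    x=xp(s)+dx; y=.5*(x/9)**2+dy
    return np.append(H+(x*t+y*inw)*1e-3, ZT-s*1e-3+.0776)
def run(ss,dx=0,dy=0,lim=22,th=14,v=.03):
    for s in ss:
        r=ctrl.servo_line(tgt(s,dx,dy),velocity=v,threshold=th)
        F=np.array(ctrl.current_contact_force())-F0;p=np.array(ctrl.current_position());e=(p-tgt(s,dx,dy))*1e3
        a=[F[:2]@t,F[:2]@inw,F[2]]
        print(s,r,'F t/in/z',np.round(a,1),'err t/in/z',np.round([e[:2]@t,e[:2]@inw,e[2]],2),round(ctrl.current_t(),2))
        if r or np.linalg.norm(F)>lim: print('STOP');return s
E
python3 - <<'E'
from press import *
run([-6,0,4,8,12,16,19],lim=10,th=6)
snap('w5')
E
```

```text
-6 False F t/in/z [-0.8 -0.6 -0.1] err t/in/z [-0.22  0.   -0.28] 8.58
0 False F t/in/z [-0.4 -0.7  1.3] err t/in/z [-0.16 -0.   -0.26] 8.93
4 False F t/in/z [-0.3  0.4  0.5] err t/in/z [-0.18 -0.03 -0.24] 9.22
8 False F t/in/z [-0.3  0.   0.7] err t/in/z [-0.18 -0.06 -0.25] 9.5
12 False F t/in/z [-0.2  0.6  0.1] err t/in/z [-0.18 -0.02 -0.24] 9.78
16 False F t/in/z [-0.4 -0.9 -0.5] err t/in/z [-0.16 -0.04 -0.24] 10.07
19 False F t/in/z [-0.3  0.5  0.4] err t/in/z [-0.08 -0.03 -0.19] 10.32
```

View pics/w5.png

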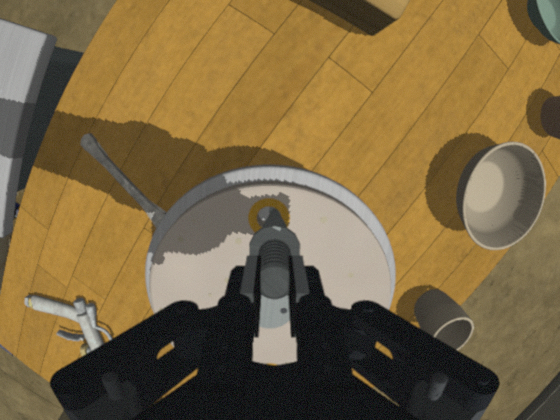

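Run:
```python
from press import *
run([21,23,25,27,29,31,33,35],lim=22,th=10)
```

```text
21 False F t/in/z [-1.   0.3 -0.2] err t/in/z [-0.25 -0.03 -0.2 ] 10.62
23 False F t/in/z [-2.3 -0.1 -0.1] err t/in/z [-0.49 -0.04 -0.32] 10.87
25 False F t/in/z [-3.7 -0.6  0.3] err t/in/z [-0.6  -0.02 -0.33] 11.12
27 False F t/in/z [-4.6 -1.5  2.4] err t/in/z [-0.61 -0.   -0.27] 11.37
29 False F t/in/z [-5.3 -0.3  4.9] err t/in/z [-0.5   0.06  0.01] 11.62
31 False F t/in/z [-5.8 -1.6  4.7] err t/in/z [-0.53  0.05  0.05] 11.87
33 False F t/in/z [-6.  -0.4  5.8] err t/in/z [-0.61  0.04  0.04] 12.12
35 False F t/in/z [-6.1 -0.2  5.1] err t/in/z [-0.76  0.01 -0.03] 12.37
```

Run:
```python
from press import *
run([37,39,41,43,45],lim=24,th=10)
snap('w6');print(np.round(ctrl.current_ft_torque(),2))
im=cv2.imread('pics/w6.png');cv2.imwrite('pics/w6z.png',cv2.resize(im[180:330,200:350],None,fx=4,fy=4,interpolation=cv2.INTER_CUBIC))
s=optics.read_camera('scene')[:,:,::-1];cv2.imwrite('pics/s6z.png',cv2.resize(s[100:270,180:340],None,fx=3.5,fy=3.5,interpolation=cv2.INTER_CUBIC))
```

```text
37 False F t/in/z [-7.4  0.8  5.2] err t/in/z [-0.92 -0.04 -0.1 ] 12.62
39 False F t/in/z [-7.1 -0.9  5.1] err t/in/z [-1.05 -0.01 -0.16] 12.87
41 False F t/in/z [-7.6 -0.1  5. ] err t/in/z [-1.06 -0.07 -0.16] 13.12
43 False F t/in/z [-6.6 -0.6  3. ] err t/in/z [-1.01 -0.12 -0.36] 13.37
45 False F t/in/z [-6.2 -0.4  2.8] err t/in/z [-0.87 -0.1  -0.27] 13.62
[-0.62  1.41 -0.03]
```

View pics/w6z.png

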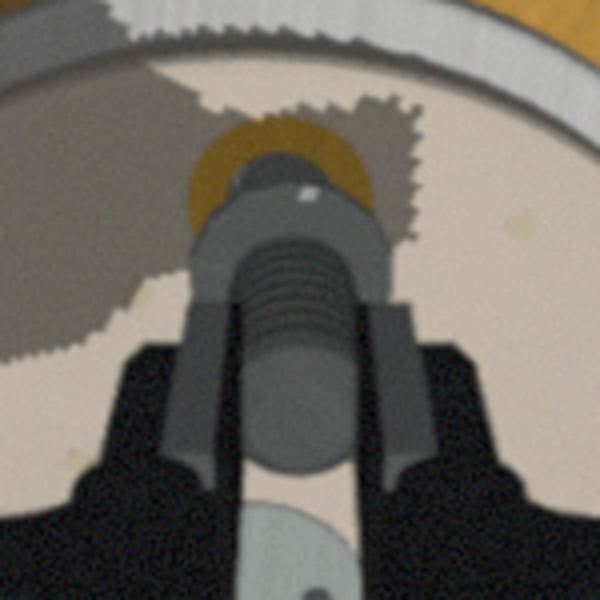

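View pics/s6z.png

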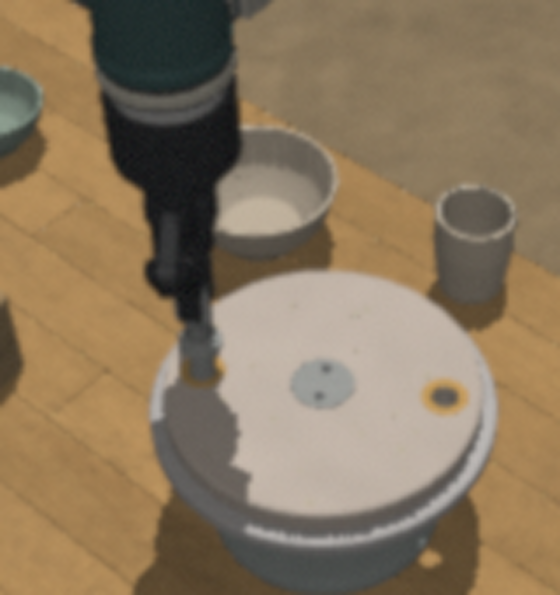

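Run:
```python
from press import *
run([46,47.5,49,50.5,52,53.5,55],dx=1.3,lim=26,th=10)
snap('w7');print(np.round(ctrl.current_ft_torque(),2))
im=cv2.imread('pics/w7.png');cv2.imwrite('pics/w7z.png',cv2.resize(im[180:330,200:350],None,fx=4,fy=4,interpolation=cv2.INTER_CUBIC))
```

```text
46 False F t/in/z [-8.4  0.   4.8] err t/in/z [-1.28 -0.11 -0.31] 13.97
47.5 False F t/in/z [-5.7 -1.4  3.6] err t/in/z [-1.25 -0.15 -0.4 ] 14.22
49 False F t/in/z [-7.  -0.4  3.7] err t/in/z [-1.19 -0.15 -0.41] 14.47
50.5 False F t/in/z [-6.4 -0.2  3.7] err t/in/z [-1.21 -0.15 -0.42] 14.72
52 False F t/in/z [-6.5 -1.1  3.9] err t/in/z [-1.18 -0.16 -0.39] 14.97
53.5 False F t/in/z [-6.8 -0.7  4.6] err t/in/z [-1.11 -0.15 -0.33] 15.22
55 False F t/in/z [-6.9 -0.5  4. ] err t/in/z [-1.   -0.13 -0.27] 15.47
[-0.63  1.57 -0.01]
```

View pics/w7z.png

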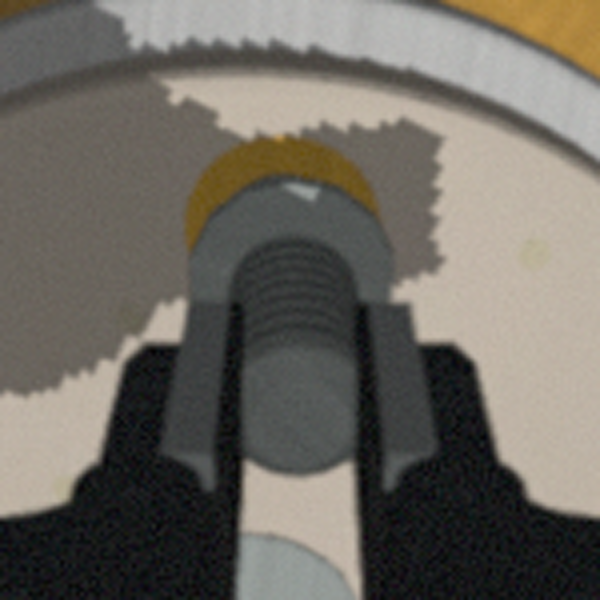

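Run:
```python
from press import *
run([57,59,61,63,65,66.5],dx=1.3,lim=26,th=10)
snap('w8');print(np.round(ctrl.current_ft_torque(),2))
im=cv2.imread('pics/w8.png');cv2.imwrite('pics/w8z.png',cv2.resize(im[180:330,200:350],None,fx=4,fy=4,interpolation=cv2.INTER_CUBIC))
```

```text
57 False F t/in/z [-6.7  0.5  3.9] err t/in/z [-0.93 -0.15 -0.26] 15.77
59 False F t/in/z [-7.4 -1.   3.5] err t/in/z [-0.78 -0.14 -0.2 ] 16.02
61 False F t/in/z [-6.  -0.8  3.6] err t/in/z [-0.75 -0.19 -0.28] 16.27
63 False F t/in/z [-5.7 -0.9  2.4] err t/in/z [-0.77 -0.18 -0.33] 16.52
65 False F t/in/z [-5.6 -1.3  2.3] err t/in/z [-0.79 -0.2  -0.38] 16.77
66.5 False F t/in/z [-5.9 -0.   2.5] err t/in/z [-0.85 -0.18 -0.37] 17.02
[-0.45  1.32  0.  ]
```

View pics/w8z.png

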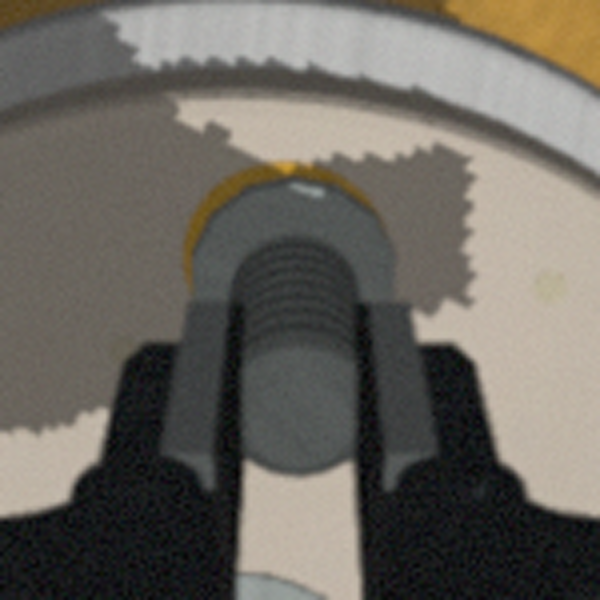

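Run:
```python
from press import *
run([67.5,68.2,68.9,69.5,70.1,70.7,71.3,71.9],dx=1.0,lim=15,th=8,v=.015)
print(np.round(ctrl.current_ft_torque(),2),ctrl.current_position())
snap('w9')
im=cv2.imread('pics/w9.png');cv2.imwrite('pics/w9z.png',cv2.resize(im[180:330,200:350],None,fx=4,fy=4,interpolation=cv2.INTER_CUBIC))
```

```text
67.5 False F t/in/z [-6.6 -0.6  3.3] err t/in/z [-0.59 -0.2  -0.25] 17.32
68.2 False F t/in/z [-5.9 -0.8  3.6] err t/in/z [-0.63 -0.17 -0.21] 17.57
68.9 False F t/in/z [-6.  -1.4  3.8] err t/in/z [-0.61 -0.17 -0.15] 17.82
69.5 False F t/in/z [-6.5 -0.9  4.6] err t/in/z [-0.61 -0.16 -0.12] 18.07
70.1 False F t/in/z [-6.  -0.9  5. ] err t/in/z [-0.65 -0.18 -0.09] 18.32
70.7 False F t/in/z [-7.6  0.4  8.7] err t/in/z [-0.41 -0.14  0.4 ] 18.57
71.3 False F t/in/z [-7.4 -0.5 11.9] err t/in/z [ 0.01 -0.06  0.93] 18.82
71.9 False F t/in/z [-8.4 -1.  15.2] err t/in/z [ 0.45 -0.02  1.44] 19.07
STOP
[-0.58  1.81 -0.05] [0.50822099 0.112968   0.13914162]
```

View pics/w9z.png

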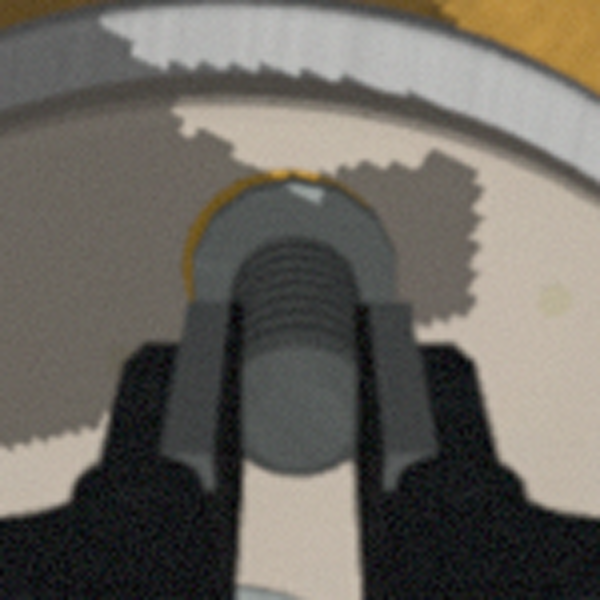

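Run:
```python
from press import *
for dx in (.5,0,-.5,-1):
    run([71.9],dx=dx,lim=22,th=10,v=.02)
run([72.5],dx=-1,lim=22,th=10,v=.01)
print(np.round(ctrl.current_ft_torque(),2),ctrl.current_position())
snap('w10')
im=cv2.imread('pics/w10.png');cv2.imwrite('pics/w10z.png',cv2.resize(im[180:330,200:350],None,fx=4,fy=4,interpolation=cv2.INTER_CUBIC))
```

```text
71.9 False F t/in/z [-7.6 -0.8 15.1] err t/in/z [0.93 0.04 1.48] 19.37
71.9 False F t/in/z [-5.8 -0.8 11.9] err t/in/z [1.34 0.08 1.46] 19.62
71.9 False F t/in/z [-4.  -0.4 10.6] err t/in/z [1.72 0.13 1.45] 19.87
71.9 False F t/in/z [-2.3 -0.8  9.8] err t/in/z [2.12 0.21 1.44] 20.12
72.5 False F t/in/z [-4.7 -0.7 14.7] err t/in/z [2.12 0.18 1.97] 20.37
[-0.31  1.18  0.06] [0.50791263 0.11284947 0.13906774]
```

View pics/w10z.png

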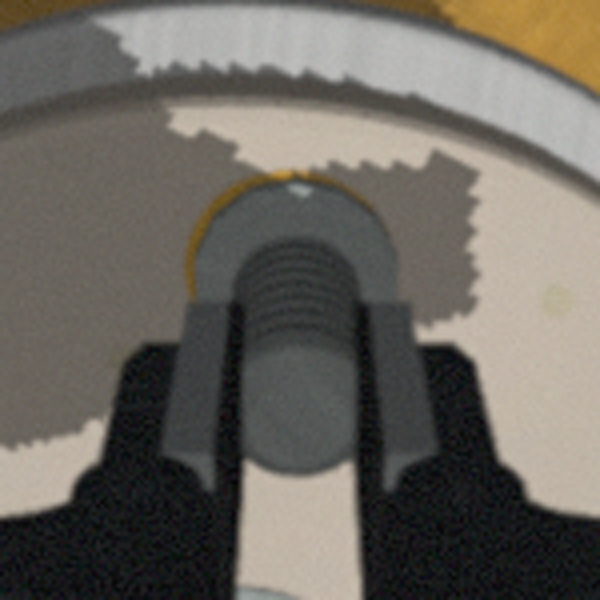

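Run:
```python
from press import *
run([71.3],dx=0.3,lim=30,th=None,v=.02)
eoat.release()
print(ctrl.current_t(),np.round(np.array(ctrl.current_contact_force()),1))
snap('w11')
im=cv2.imread('pics/w11.png');cv2.imwrite('pics/w11z.png',cv2.resize(im[180:330,200:350],None,fx=4,fy=4,interpolation=cv2.INTER_CUBIC))
s=optics.read_camera('scene')[:,:,::-1];cv2.imwrite('pics/s11z.png',cv2.resize(s[150:250,200:340],None,fx=5.5,fy=5.5,interpolation=cv2.INTER_CUBIC))
```

```text
71.3 False F t/in/z [-4.2 -0.7 11.3] err t/in/z [0.9  0.06 0.87] 20.67
21.3583 [-0.2 -0.   0.1]
```

View pics/w11z.png

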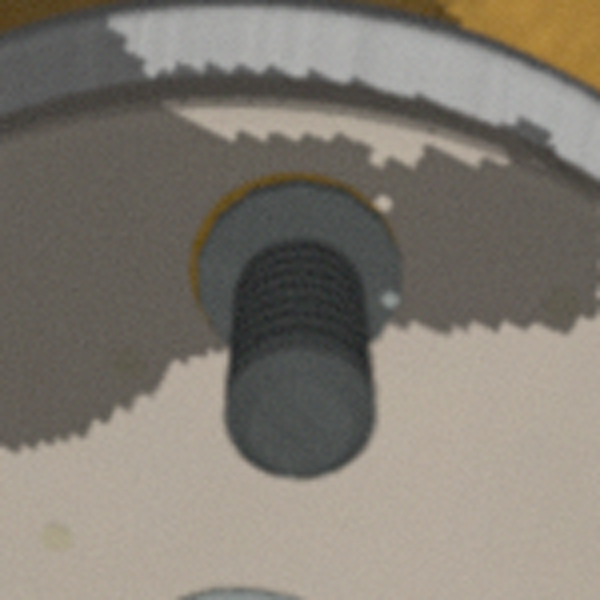

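View pics/s11z.png

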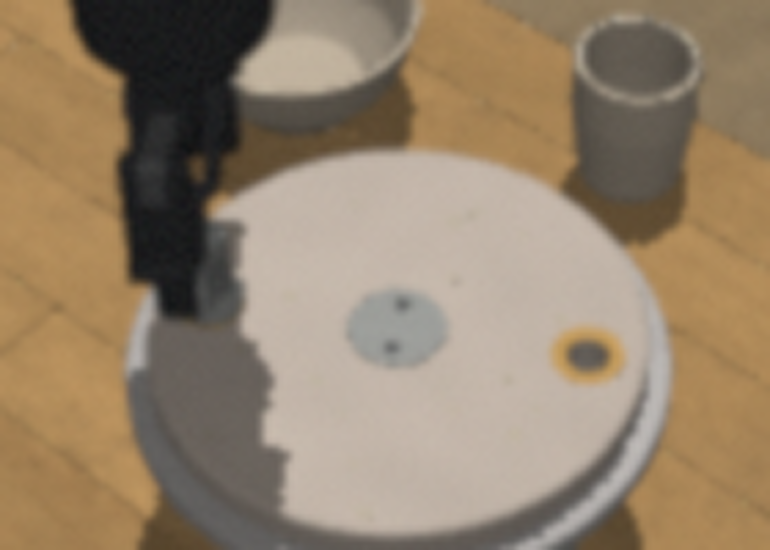

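Run:
```python
from press import *
p=np.array(ctrl.current_position())
ctrl.servo_line([p[0],p[1],.215],velocity=.2)
C=np.array([.534,.0369])
ctrl.reach(np.append(C+.05*inw,.215),Rt(t));ctrl.dwell(.25)
p,R=snap('w12');print(ctrl.current_t(),p,ctrl.current_position())
im=cv2.imread('pics/w12.png');cv2.imwrite('pics/w12z.png',cv2.resize(im[20:320,180:380],None,fx=2,fy=2,interpolation=cv2.INTER_CUBIC))
```

```text
22.875 [ 0.55587617 -0.00649079  0.21465004] [ 0.55597267 -0.00669897  0.21480737]
```

View pics/w12z.png

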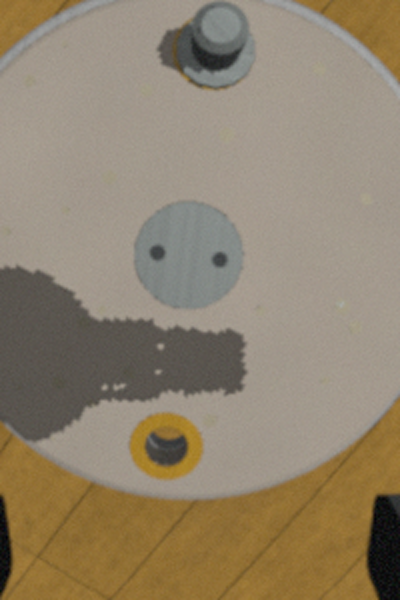

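Run:
```python
from press import *
im=cv2.imread('pics/w12.png')
a=cv2.resize(im[15:75,255:315],None,fx=6,fy=6,interpolation=cv2.INTER_CUBIC);b=cv2.resize(im[212:272,235:295],None,fx=6,fy=6,interpolation=cv2.INTER_CUBIC)
cv2.imwrite('pics/w12y.png',np.hstack([a,b]))
d=np.load('pics/w12.npz');p,R=d['p'],d['R']
p=(p+np.array([ 0.55597267,-0.00669897,0.21480737]))/2
r=wplane((263,242.5),.132,p,R);print('R',r)
for X in ([.5068,.1123],[.508,.113]):
  for z in (.132,.136,.176): print(X,z,wproj(np.append(X,z),p,R))
```

```text
R [ 0.56113168 -0.03781186  0.132     ]
[0.5068, 0.1123] 0.132 [286.16347882  44.27261076]
[0.5068, 0.1123] 0.136 [286.35421859  43.2437809 ]
[0.5068, 0.1123] 0.176 [288.65990573  30.86328801]
[0.508, 0.113] 0.132 [288.01483849  44.18105935]
[0.508, 0.113] 0.136 [288.23553423  43.15140043]
[0.508, 0.113] 0.176 [290.90303413  30.76302716]
```

View pics/w12y.png

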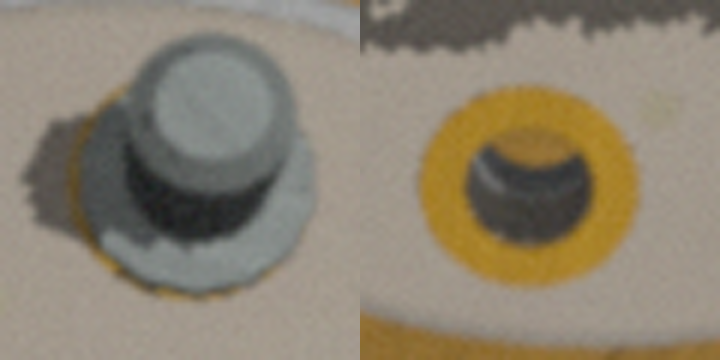

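Run:
```python
from press import *
a=np.radians(80);Rg=Rt([np.cos(a),np.sin(a)])
ctrl.servo_line([.53,.05,.225],velocity=.25)
ctrl.reach([.4925,.3385,.165],Rg);ctrl.dwell(.25)
p,R=snap('w13');p2=np.array(ctrl.current_position());print(ctrl.current_t(),p,p2)
im=cv2.imread('pics/w13.png');cv2.imwrite('pics/w13y.png',cv2.resize(im[160:260,230:330],None,fx=6,fy=6,interpolation=cv2.INTER_CUBIC))
print(wproj(np.array([.4925,.3385,.108]),p2,R))
```

```text
24.725 [0.49331741 0.33738216 0.1654987 ] [0.49309066 0.3376602  0.16537994]
[275.0962702  216.95371992]
```

View pics/w13y.png

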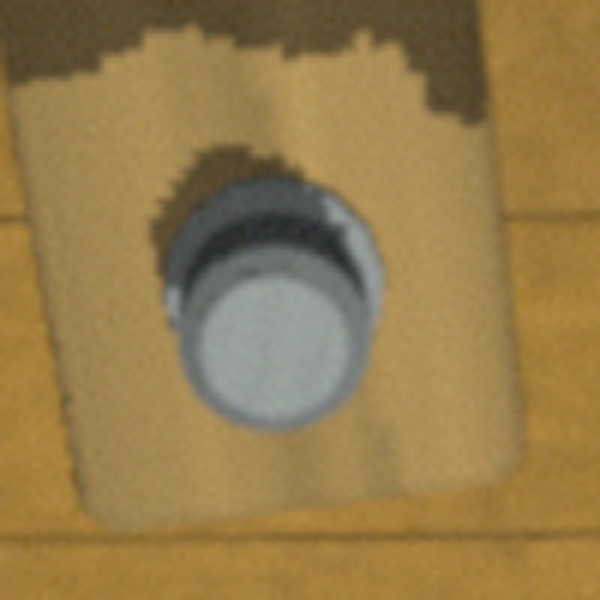

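Run:
```python
from press import *
f=lambda:np.round(ctrl.current_contact_force(),2)
ctrl.servo_line([.4919,.3388,.12],velocity=.15)
r=ctrl.servo_line([.4919,.3388,.0862],velocity=.1,threshold=8)
print(r,ctrl.current_position(),f())
eoat.close(80)
print(ctrl.current_t(),ctrl.current_grip_width(),ctrl.current_position(),f(),np.round(ctrl.current_ft_torque(),2))
ctrl.servo_line([.4919,.3388,.16],velocity=.2)
print(f(),ctrl.current_grip_width())
ctrl.servo_line([.495,.325,.205],velocity=.25)
Rh=np.array([.5610,-.0380])
P=np.append(Rh,.1955)
ctrl.reach(P,Rt(t));ctrl.dwell(.3)
p,R=snap('w14');p2=np.array(ctrl.current_position());print(ctrl.current_t(),p,p2,f(),ctrl.current_grip_width())
im=cv2.imread('pics/w14.png');cv2.imwrite('pics/w14z.png',cv2.resize(im[160:310,200:350],None,fx=4,fy=4,interpolation=cv2.INTER_CUBIC))
print(wproj(p2-[0,0,.042],p2,R),wproj(np.append(p2[:2],.132),p2,R))
```

```text
False [0.49213075 0.33885123 0.08640651] [-1.04  1.32  1.2 ]
26.4333 0.0005762939554150045 [0.4919048  0.33876724 0.08617948] [ 0.09  0.85 -0.91] [-0.04  0.01 -0.01]
[-0.24  0.19 -0.8 ] 0.0012808918647116616
29.025 [ 0.56110653 -0.03715113  0.19548452] [ 0.56105223 -0.03741318  0.1954577 ] [-0.26  0.34  0.1 ] 0.003982361231134698
[274.00896875 225.64348217] [274.02607308 215.53551585]
```

View pics/w14z.png

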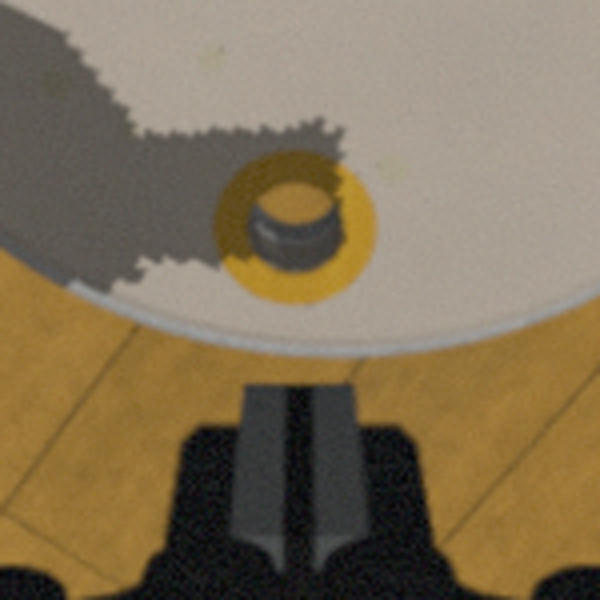

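Run:
```python
from press import *
s=optics.read_camera('scene')[:,:,::-1];cv2.imwrite('pics/s15z.png',cv2.resize(s[150:270,110:330],None,fx=3.5,fy=3.5,interpolation=cv2.INTER_CUBIC))
```

```text
(no output)
```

View pics/s15z.png

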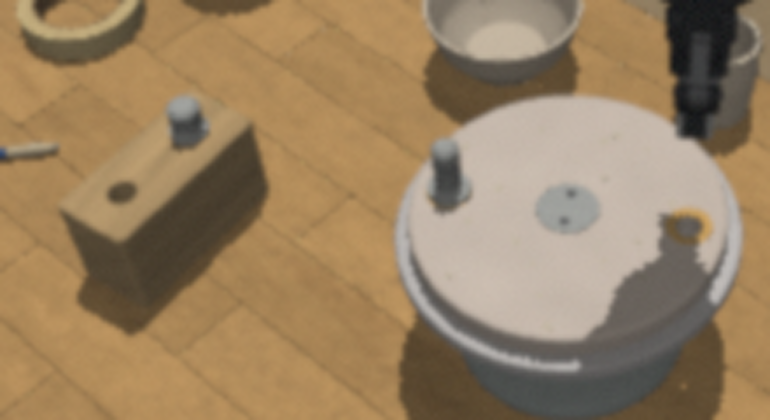

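Run:
```python
from press import *
d=np.load('pics/w14.npz');p,R=d['p'],d['R']
for y in (-.011,0):
  for z in (.002,0,-.005,-.01,-.015): print(y,z,wproj(p+R@np.array([.009,y,z]),p,R))
im=cv2.imread('pics/w14.png');im4=cv2.imread('pics/w4.png');im3=cv2.imread('pics/w13.png')
cv2.imwrite('pics/cmp.png',np.hstack([cv2.resize(np.clip(i[230:320,225:325].astype(float)*2.2,0,255).astype(np.uint8),None,fx=3.9,fy=3.9) for i in (im,im4)]))
```

```text
-0.011 0.002 [290.12530356 232.35666025]
-0.011 0 [290.29112949 233.70080943]
-0.011 -0.005 [290.72037048 237.18582636]
-0.011 -0.01 [291.17179128 240.85982122]
-0.011 -0.015 [291.64702455 244.73755971]
0 0.002 [289.78727645 250.27660759]
0 0 [289.94351219 251.76757085]
0 -0.005 [290.34714288 255.62648657]
0 -0.01 [290.77039132 259.68396394]
0 -0.015 [291.21457279 263.95435238]
```

View pics/cmp.png

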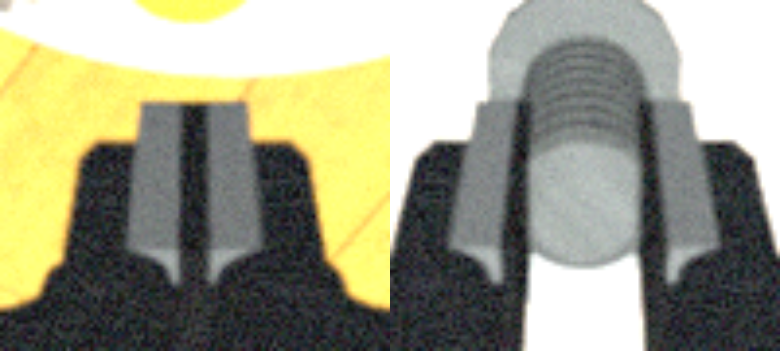

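Run:
```python
from press import *
f=lambda:np.round(ctrl.current_contact_force(),2)
a=np.radians(80);Rg=Rt([np.cos(a),np.sin(a)])
p=ctrl.current_position();ctrl.servo_line([.545,.0,.215],velocity=.3)
eoat.release()
ctrl.reach([.4919,.3388,.135],Rg)
r=ctrl.servo_line([.4919,.3388,.074],velocity=.12,threshold=6)
print(r,ctrl.current_position(),f())
if not r:
    eoat.close(60)
print(ctrl.current_t(),ctrl.current_grip_width(),ctrl.current_position(),f(),np.round(ctrl.current_ft_torque(),2))
snap('w16')
im=cv2.imread('pics/w16.png');im=np.clip(im.astype(float)*1.6,0,255).astype(np.uint8);cv2.imwrite('pics/w16z.png',cv2.resize(im[180:330,200:350],None,fx=4,fy=4,interpolation=cv2.INTER_CUBIC))
```

```text
False [0.49256752 0.33862666 0.07445332] [0.33 0.34 0.37]
32.7583 0.24259698352179457 [0.49207094 0.33892847 0.07467377] [-1.68 -0.97  5.13] [-0.18  0.36 -0.  ]
```

View pics/w16z.png

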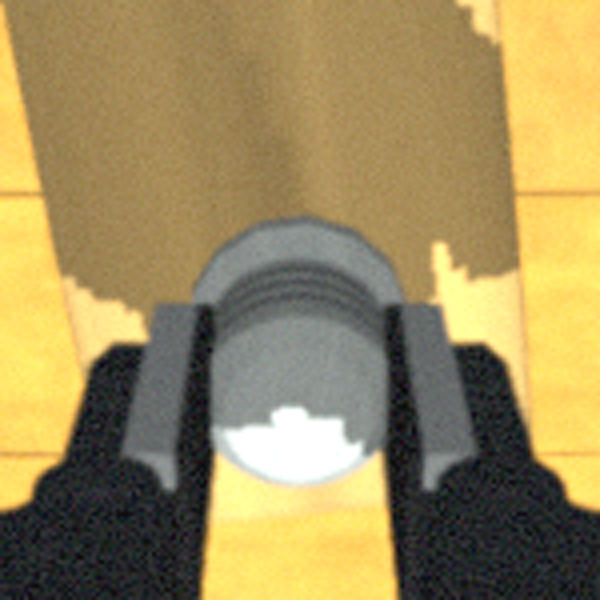

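Run:
```python
from press import *
f=lambda:np.round(ctrl.current_contact_force(),2)
eoat.close(100)
ctrl.servo_line([.4919,.3388,.13],velocity=.2)
print(f(),ctrl.current_grip_width())
ctrl.servo_line([.51,.31,.24],velocity=.3)
Rh=np.array([.5610,-.0380])
ctrl.reach(np.append(Rh,.24),Rt(t))
ctrl.servo_line(np.append(Rh,.172),velocity=.2)
ctrl.dwell(.3)
p,R=snap('w17');p2=np.array(ctrl.current_position());print(ctrl.current_t(),p,p2,f(),ctrl.current_grip_width())
im=cv2.imread('pics/w17.png');im=np.clip(im.astype(float)*1.6,0,255).astype(np.uint8);cv2.imwrite('pics/w17z.png',cv2.resize(im[160:280,215:335],None,fx=5,fy=5,interpolation=cv2.INTER_CUBIC))
print(wproj(p2-[0,0,.0307],p2,R),wproj(np.append(p2[:2],.132),p2,R))
```

```text
[-0.68 -0.41 -2.31] 0.22338123175349317
36.1583 [ 0.56168587 -0.03790793  0.17308337] [ 0.56152031 -0.03793602  0.17285414] [-0.32 -0.23 -2.23] 0.22359436299136545
[273.91191951 231.71207624] [273.89724803 226.20044816]
```

View pics/w17z.png

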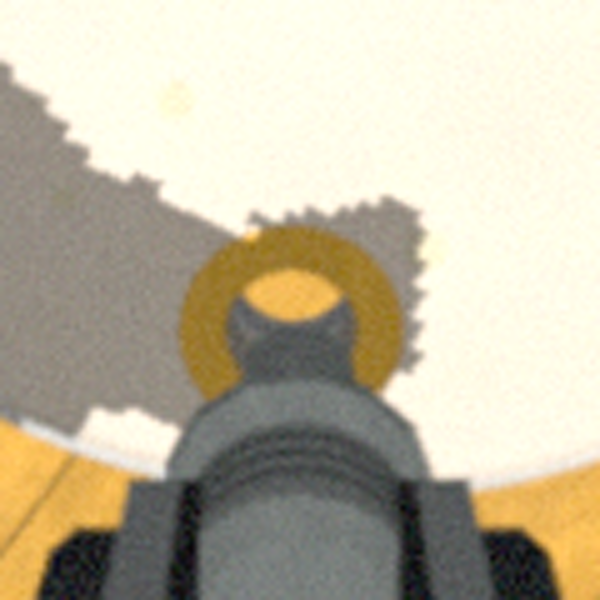

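```bash
cat > p2.py <<'E'
from press import *
F0=np.array([-.32,-.23,-2.23])
def go(xy,z,v=.04,th=7):
    r=ctrl.servo_line(np.append(xy,z),velocity=v,threshold=th)
    F=np.array(ctrl.current_contact_force())-F0;p=np.array(ctrl.current_position());e=(p-np.append(xy,z))*1e3
    print(round(z,4),r,'F',np.round([F[:2]@t,F[:2]@inw,F[2]],1),'e',np.round([e[:2]@t,e[:2]@inw,e[2]],2),round(ctrl.current_t(),2))
    return r or np.linalg.norm(F)>12
E
python3 - <<'E'
from p2 import *
xy=np.array([.5601,-.0386])
for z in (.166,.160,.156,.152,.148,.144,.140,.137,.134,.131,.129):
    if go(xy,z): print('STOP');break
snap('w18')
im=cv2.imread('pics/w18.png');im=np.clip(im.astype(float)*1.6,0,255).astype(np.uint8);cv2.imwrite('pics/w18z.png',cv2.resize(im[160:310,200:350],None,fx=4,fy=4,interpolation=cv2.INTER_CUBIC))
E
```

```text
0.166 False F [ 0.6 -0.5  0.6] e [-0.37 -0.13 -0.42] 36.46
0.16 False F [ 0.4 -0.1  0.6] e [-0.22 -0.13 -0.42] 36.76
0.156 False F [0.1 0.7 1. ] e [-0.19 -0.12 -0.3 ] 37.01
0.152 False F [1.  0.8 0.9] e [-0.16 -0.1  -0.27] 37.26
0.148 False F [ 0.5 -0.   0.3] e [-0.2  -0.12 -0.29] 37.51
0.144 False F [ 0.4  0.1 -0. ] e [-0.18 -0.13 -0.3 ] 37.76
0.14 False F [-0.2 -0.8  0.1] e [-0.2  -0.12 -0.3 ] 38.01
0.137 False F [ 0.7 -0.4  1.1] e [-0.14 -0.09 -0.23] 38.26
0.134 False F [ 0.2 -0.7  1. ] e [-0.12 -0.1  -0.21] 38.51
0.131 False F [0.1 0.  0.6] e [-0.12 -0.08 -0.22] 38.76
0.129 False F [0.4 0.2 0.6] e [-0.1  -0.06 -0.13] 39.01
```

View pics/w18z.png

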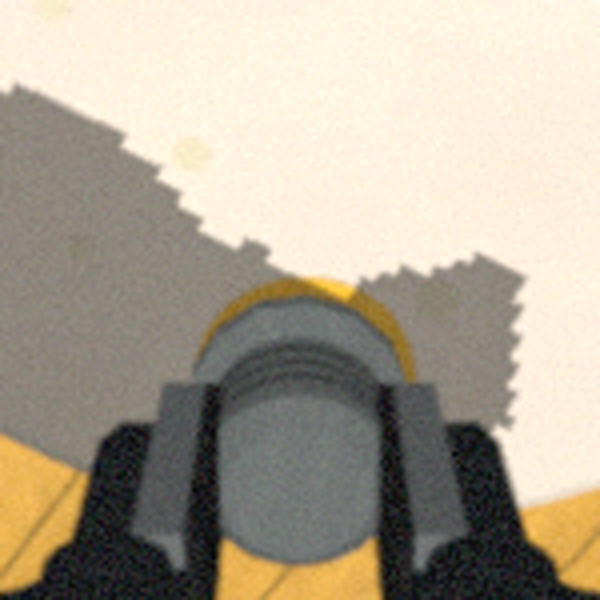

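Run:
```python
from p2 import *
xy=np.array([.5601,-.0386])+.0009*t
for z in (.1285,.1275,.1268,.1262,.1256,.125,.1244):
    if go(xy,z,v=.02): print('STOP');break
```

```text
0.1285 False F [ 0.4 -0.2  1.2] e [ 0.1  -0.02  0.02] 39.31
0.1275 False F [ 0.7 -0.5  0.7] e [-0.06 -0.04 -0.08] 39.56
0.1268 False F [ 1.4 -0.1  1.1] e [-0.02  0.   -0.05] 39.81
0.1262 False F [-1.1 -0.2  3.3] e [0.08 0.06 0.24] 40.06
0.1256 False F [-2.  -1.5  8.7] e [0.11 0.09 0.79] 40.31
0.125 False F [-3.8 -2.5 12.9] e [0.14 0.05 1.32] 40.56
STOP
```

Collar contact felt at TCP 0.1264 (matches bat top ≈ 0.132). Ease off, release, withdraw and check.

Run:
```python
from p2 import *
xy=np.array([.5601,-.0386])+.0009*t
go(xy,.1262,v=.02,th=None)
eoat.release()
ctrl.servo_line(np.append(xy,.2),velocity=.2)
ctrl.reach(np.append(np.array([.534,.0369])+.03*inw,.225),Rt(t));ctrl.dwell(.3)
p,R=snap('w19');p2=np.array(ctrl.current_position());print(ctrl.current_t(),p,p2)
im=cv2.imread('pics/w19.png');cv2.imwrite('pics/w19z.png',cv2.resize(im[30:300,190:370],None,fx=2.2,fy=2.2,interpolation=cv2.INTER_CUBIC))
for X in ([.5075,.1127],[.561,-.038]):
  for z in (.132,.136,.16,.176): print(X,z,wproj(np.append(X,z),p2,R))
a=cv2.resize(im[45:105,250:310],None,fx=6,fy=6,interpolation=cv2.INTER_CUBIC);b=cv2.resize(im[222:282,235:295],None,fx=6,fy=6,interpolation=cv2.INTER_CUBIC)
cv2.imwrite('pics/w19y.png',np.hstack([a,b]))
s=optics.read_camera('scene')[:,:,::-1];cv2.imwrite('pics/s19z.png',cv2.resize(s[150:270,200:340],None,fx=5,fy=5,interpolation=cv2.INTER_CUBIC))
```

```text
0.1262 False F [-0.5 -1.1  5.7] e [0.22 0.14 0.22] 40.81
42.6667 [0.54700361 0.00889929 0.22435173] [0.54713251 0.00909161 0.22450616]
[0.5075, 0.1127] 0.132 [287.40729728  68.46895857]
[0.5075, 0.1127] 0.136 [287.60707131  67.84248825]
[0.5075, 0.1127] 0.16 [288.95046994  63.63688104]
[0.5075, 0.1127] 0.176 [290.01180775  60.32306923]
[0.561, -0.038] 0.132 [264.71942364 256.76395302]
[0.561, -0.038] 0.136 [264.58993755 258.77313252]
[0.561, -0.038] 0.16 [263.74357636 271.97048718]
[0.561, -0.038] 0.176 [263.10464921 282.00920349]
```

View pics/w19z.png

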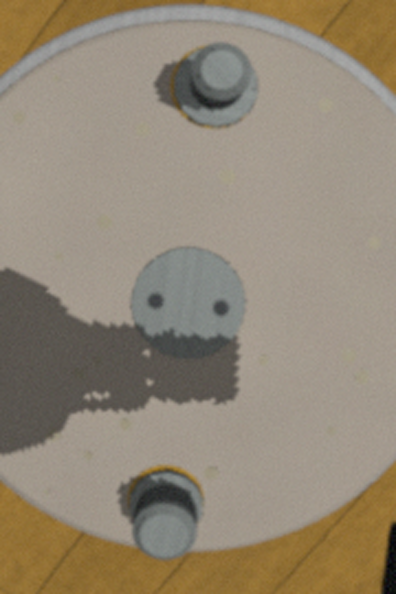

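View pics/w19y.png

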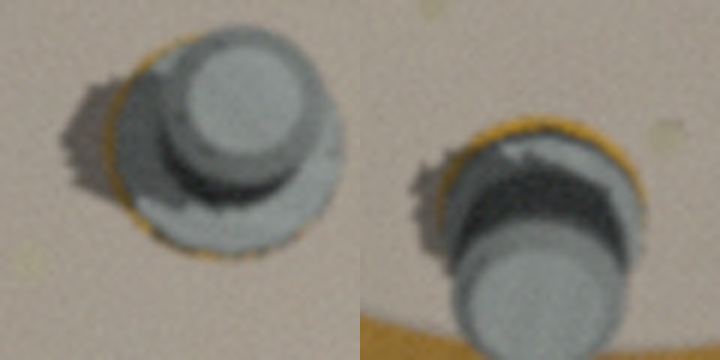

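View pics/s19z.png

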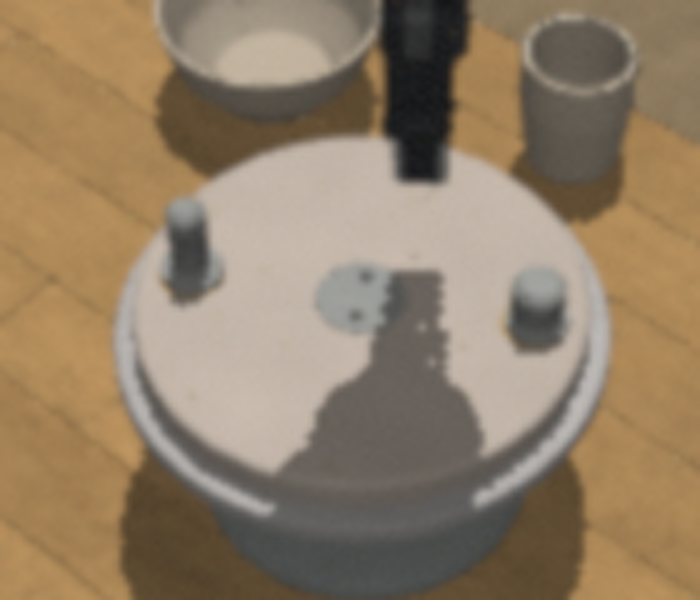

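Run:
```python
from bench import *
from bench import job,ctrl
ctrl.dwell(.3);print(ctrl.current_t(),ctrl.current_contact_force());print(job.finish_job())
```

```text
43.0167 [ 0.30757553 -0.08196687 -0.05338602]
the job is handed in; nothing more can be done
None
```

I drove the drift pin home in the left-hand pair of holes (+y side), which pulled the bat round into line by about 9 mm. I then fitted the plain pin in the opposite pair, released both, and handed the job in at about 43 s of the 67 s allowed.

- **Forces:** The wrist force stayed below about 18 N while pressing the drift and about 14 N for the plain pin. I could not measure the force between pin and turntable directly.
- **Seating:** The collars met the bat at about 132 mm (drift) and 131.7 mm (plain pin), which agrees with the bat top of about 132 mm found by the cameras.
- **Last pictures:** The final wrist and scene views show both pins upright, collars down, and within about 1 mm of their bushes. The gripper is clear of the bat, with almost no force on it.
- **What went wrong:** My first grasp of the plain pin closed on nothing, because I gripped too high. The pin stayed in the block, and a second grasp 12 mm lower held. The drift also tilted a little in the grip while pressing, and it straightened once it was seated and released.
- **Camera disagreement:** The top and scene cameras put things 2–3 mm off from the wrist camera. I used the wrist camera, and both fits confirmed it.
- **Bystanders:** I never went near them. The cup and bowl look unmoved in the pictures, but I made no final measurement of them, and the spray gun was not in the last views.

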